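# Clamp the tube block on the plate mixer

### The arm

A 7-joint arm with a two-finger parallel gripper is mounted at the origin on a cart in front of the work surface, level with it; the furniture and walls round the work are solid. World frame = base frame: x ahead of the robot, y to its left, z up, the work surface at z = 0. Lengths are in m, angles in rad, forces in N, time in s.
With the tool pointing down it reaches from about 0.425 to 0.875 m from the base axis. Payload 8.4 kg.
Tool frame: the origin (TCP) lies at the very end of the fingers, on their centre line; the grasp point (between the pads) lies 19 mm behind it; z points along the fingers, y is the line along which they close (so a half turn about z gives the same grasp; the last joint's range is limited). The gripper opens to 85 mm and grips with 20 to 120 N. Pads are 22 mm wide; open, the fingers measure 114 mm over their backs; the gripper's body (76 mm by 85 mm) begins 54 mm behind the grasp point. The pads swing forward as they close: fully open they stand 13 mm farther back than shut.
Start: joints at [-1.221, 0.333, 0.04, 1.465, -0.013, 1.343, -0.059], TCP at [0.282, 0.586, 0.231] pointing down, gripper open.
Joint ranges: [-2.58, 2.58], [-0.38, 2.09], [-1.3, 1.39], [0.25, 2.4], [-1.5, 4.64], [0.08, 2.09], [-2.65, 2.65]. Speed limits (rad/s): [2.22, 2.22, 2.79, 2.79, 3.14, 3.14, 3.14].

### API

Orientations are given as a unit quaternion [w, x, y, z].
In Python, from bench import bot gives the robot as it stands.
- The arm moves only by the tool send_path, called after ">>>" by a JSON object that holds its "api" and its "payload", one argument or row to a line. Schema: {"type":"object","properties":{"deltas":{"type":"array","items":{"type":"object","properties":{"dx":{"type":"number"},"dy":{"type":"number"},"dz":{"type":"number"},"turn":{"type":"number"}},"additionalProperties":false},"minItems":1,"maxItems":12},"finger_gap":{"type":"number"},"grip_force":{"type":"number"},"only":{"type":"string"},"quiet":{"type":"boolean"},"lines":{"type":"string"}},"required":["deltas"],"additionalProperties":false}. deltas is a list of rows, 1 to 12 of them, each an object with the fields dx, dy, dz (the shift in m), turn (a turn about the tool's z in rad); a field left out counts as zero; each row shifts and turns the commanded pose from where the row before left it, along the tool's axes as they then stand; what a row does not reach is not made up. A row lasts 1/12 s, in which the tool goes at most 0.0417 m and 0.125 rad, less where a joint would pass 70% of its speed; a pose out of reach is approached as far as the arm can. finger_gap is the finger opening in m, set as the call begins (left out keeps the last). The fingers move at their own pace and stop on an object; grip_force is the grip in N (left out, the last holds). Time passes only in rows, so rows that do not move let the fingers close. The tool returns the time, the measured TCP pose, the force, the opening and the grip force at its end. only (a regular expression) keeps the lines of the reply that match it, lines (a string "A,B") keeps lines A to B, and quiet returns only ok. Input that does not fit is refused with a message, and nothing moves.
- bot.observe(): the state, without advancing time (a new reading comes with each control period).
- bot.snapshot(name): name is "scene" or "top" or "wrist"; returns a dict with "color" (400x640x3 uint8, red, green, blue), "vertical_fov" (degrees; the focal length in pixels is half the picture's height over the tangent of half this angle, whatever the lens; pixels are square), "cx", "cy" (the principal point, pixels), "dist_coeffs" ([k1, k2, p1, p2, k3] as OpenCV has them; the pictures are not rectified), "cam_to_world" (4x4, takes a point from camera to world coordinates). Camera axes: x right, y up, looking along -z (the intrinsics and any distortion apply to the point x, -y, -z); pixel columns grow to the right and rows downward; lengths in m; the calibration is good to about 2 mm. A picture is of the moment at which its call begins. There is no depth.
- bot.sign_off(): hands the job in; it is judged then, once.
The state is a dict: "time": time; "q": joint angles; "qvel": joint speeds; "joint_efforts": joint torques, N m; "ee_pos": TCP position; "tcp_rot": TCP orientation; "contact_force": force on the tool from outside, world axes, zero at the start; "moment": the same for the moment, N m; "width": finger opening in m; "finger_force": force on a finger pad.
Only numpy, scipy, OpenCV 4.12 (cv2) and the standard library are available. Lean on these libraries where they do the work, as an engineer would, in place of code of your own. Each camera call takes 0.05 s, during which the arm holds its last target. There are 200 camera calls.

### The job

Clamp the aluminium tube block on the plate mixer, ready for shaking. Carry it with one end of its foot nose-down, tuck that end under the lip of the blue spring jaw and push the jaw back until the other end clears the lip of the fixed black stop; then lay the block flat and let the spring bring it back against the stop, so that both lips hold its foot down. Keep the tubes roughly upright, leave the bottle, timer and tape where they are, and let go at the end.

Things in the scene. Friction and masses are not known exactly. Their poses are not given: they have to be found in the camera images.
- tube_block: On a flat blue pad, a loose aluminium block with 18 capped tubes, 0.25 to 0.5 kg. Foot: dark flange 130 (x) x 68 (y) x 6 mm; on it the bright body, 113 x 60 mm, from 6 to 46 mm up; caps to 51 mm. The flange stands out 8.5 mm at the ends, 4 mm at the sides. Origin: centre of the underside, x along the length, z up. Grip across the 60 mm body, 8 to 44 mm up. Either end may go in first
- nest (a point): Point on the table (z = 0 here) where the centre of the block's underside lies once clamped; axes as the mixer's. In mm: fixed stop's wall face at x = -65; resting jaw's face at x = +62, so the 130 mm foot keeps it pushed back 3. The tail passes over the fixed lip only with the foot nose-down by 6 degrees or more; the nose fits under the jaw's lip up to about 15 degrees
- jaw (a joint): How far the spring jaw has been pushed back along the nest's +x: 0 at rest, 0.014 m at its stop; the spring pushes with 8 N at rest, 13.6 N at the stop. It must go back at least 0.007 m for the tail to clear the fixed lip; with the block clamped it reads about 0.003 m
- jaw_lip (a point): Middle of the lower front edge of the blue jaw's lip: at x = +54, z = 10.9 mm in the nest frame at rest, moving with the jaw; it overhangs the jaw's face by 8 mm and its top is 15.4 mm above the table. Its cheeks, inner faces at y = +-37 mm, 16 mm high, start at x = 49 and flare outward toward x = 42. Behind the jaw are its springs and a bracket 22 mm high
- buffer_bottle: Bystander: clear bottle with blue cap, 66 mm wide, 100 mm tall; origin at the centre of its underside
- bench_timer: Bystander: white bench timer with coloured buttons, 58 x 68 x 29 mm; origin at the centre of its underside
- tape: Bystander: roll of green tape, 52 mm wide, 19 mm high; origin at the centre of its underside
- mixer: Plate mixer fixed to the bench: off-white housing 236 (x) x 150 mm, control panel on its long +y side, turned to the robot; on it a metal table 196 x 122 mm, top at 70 mm. Origin on the bench under the nest; x from the fixed black stop to the blue sliding jaw (robot's left), z up. A wall shelf hangs 0.48 m above the bench, its edge at about x = 0.52 at y = -0.47, 0.64 at y = 0, 0.72 at y = 0.3
- front_lip (a point): Middle of the lower inner edge of the fixed black lip, at x = -61, z = 8.5 mm in the nest frame: it overhangs the stop's wall by 4 mm and its top is 12.5 mm above the table. At its ends two black cheeks, inner faces at y = +-37.5 mm, run from the wall to x = -49, 12.5 mm high

How it is judged:
By the outcome, as a careful person would: the job done as asked, in the order asked, and still so for the second after the job is handed in, with the robot touching nothing.
It also fails if it takes over 48 s, if anything falls off the work surface, if the arm or the gripper's body presses on something with over 40 N, if the wrist force passes 120 N, or if a joint passes its speed limit or range.

## Working session

There is one attempt and no reset: what is moved stays moved. The work goes in short steps, Python scripts to look and compute and a tool call to move; the robot and the scene stay as the last step left them, time stands still between calls to the robot, and variables do not carry over. Pictures are saved under pics/ and viewed, at most 10 in all, crops included, and the job is handed in when it is done.

```bash
ls; mkdir -p pics
```

Run:
```python
from bench import bot
import cv2,numpy as np,pickle
for n in("scene","top","wrist"):
    s=bot.snapshot(n); pickle.dump(s,open(f"pics/{n}0.pkl","wb")); cv2.imwrite(f"pics/{n}0.png",s["color"][:,:,::-1])
    print(n,s["vertical_fov"],s["cx"],s["cy"],s["dist_coeffs"],np.round(s["cam_to_world"],3).tolist())
o=bot.observe();print({k:np.round(v,3).tolist() for k,v in o.items()})
```

```text
bench.py
pics
scene 46.81258093893918 320.4054119470213 201.80811095188471 [0.03827844 0.         0.         0.         0.        ] [[0.864, 0.295, -0.408, 0.101], [-0.503, 0.469, -0.726, -0.769], [-0.023, 0.832, 0.554, 0.74], [0.0, 0.0, 0.0, 1.0]]
top 49.01277319046121 319.8740578412815 203.0528731092767 [-0.08531504  0.          0.          0.          0.        ] [[0.008, 0.986, -0.165, 0.325], [-1.0, 0.008, 0.004, 0.084], [0.005, 0.165, 0.986, 1.439], [0.0, 0.0, 0.0, 1.0]]
wrist 65.65496282622 319.4969591550308 199.07123936384966 [0.00631254 0.         0.         0.         0.        ] [[0.435, -0.867, -0.242, 0.221], [0.9, 0.418, 0.118, 0.616], [-0.001, -0.269, 0.963, 0.374], [0.0, 0.0, 0.0, 1.0]]
{'time': 0.15, 'q': [-1.221, 0.334, 0.04, 1.466, -0.013, 1.343, -0.058], 'qvel': [0.0, -0.003, -0.0, -0.004, -0.002, -0.002, -0.001], 'joint_efforts': [0.002, -65.905, 1.367, -40.587, 0.017, 0.01, -0.0], 'ee_pos': [0.282, 0.585, 0.231], 'tcp_rot': [-0.0, 0.223, 0.975, -0.001], 'contact_force': [0.26, 0.035, 0.131], 'moment': [-0.007, 0.017, 0.032], 'finger_force': 0.0, 'width': 0.085}
```

View pics/scene0.png

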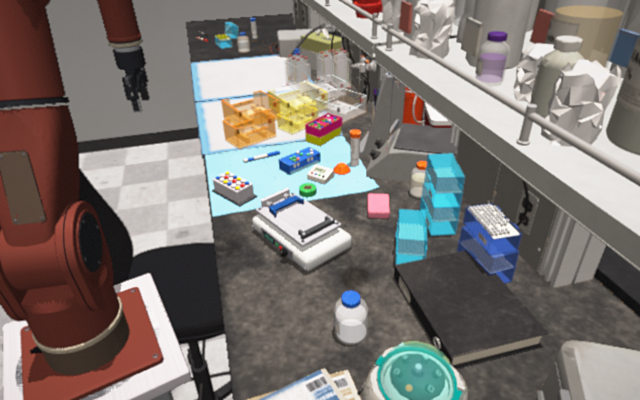

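View pics/top0.png

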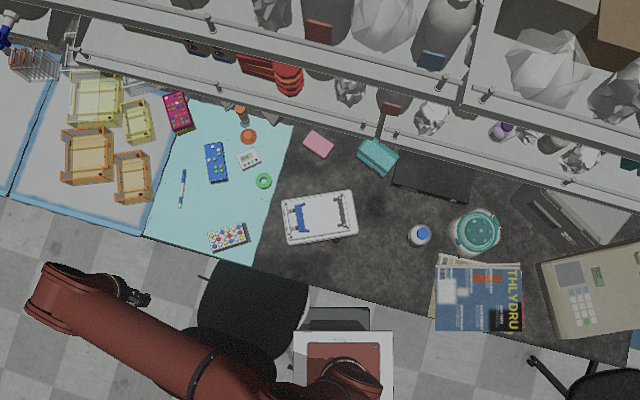

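The scene picture shows the tube block at about (235,186), the mixer at (300,225), with the blue jaw at (287,206). The top picture shows the block at (227,236), the mixer at (319,217), the blue jaw at (298,220) and the black stop at (348,209).

Create h.py:
```python
import cv2,numpy as np,pickle
def load(n): return pickle.load(open(f"pics/{n}.pkl","rb"))
def K(s):
    f=s["color"].shape[0]/2/np.tan(np.radians(s["vertical_fov"]/2))
    return np.array([[f,0,s["cx"]],[0,f,s["cy"]],[0,0,1.]])
F=np.diag([1.,-1,-1])
def ray(s,uv):
    u=cv2.undistortPoints(np.float64(uv).reshape(-1,1,2),K(s),np.float64(s["dist_coeffs"])).reshape(-1,2)
    d=np.c_[u[:,0],-u[:,1],-np.ones(len(u))]
    T=np.array(s["cam_to_world"]);return T[:3,3],d@T[:3,:3].T
def onz(s,uv,z):
    c,d=ray(s,uv);return c+d*((z-c[2])/d[:,2])[:,None]
def proj(s,P):
    T=np.array(s["cam_to_world"]);p=(np.float64(P).reshape(-1,3)-T[:3,3])@T[:3,:3]@F
    return cv2.projectPoints(p,np.zeros(3),np.zeros(3),K(s),np.float64(s["dist_coeffs"]))[0].reshape(-1,2)
def crop(n,x0,y0,x1,y1,k):
    return cv2.resize(load(n)["color"][y0:y1,x0:x1,::-1],None,fx=k,fy=k,interpolation=cv2.INTER_CUBIC)
```

Run:
```python
from h import *
a=crop("top0",195,180,365,265,4.7)[:,:798]
b=crop("scene0",200,160,360,275,5)[:575][:, :800]
w=load("wrist0")["color"][:,:,::-1]
cv2.imwrite("pics/c1.png",np.vstack([a[:,:798],cv2.resize(w,(798,499))[150:350]]))
s=load("top0")
for uv,z in(((227,236),.051),((298,220),.08),((348,209),.08),((319,217),.07),((422,234),.1),((264,181),.01),((249,159),.029)):
    print(uv,onz(s,[uv],z).round(3))
```

```text
(227, 236) [[0.448 0.372 0.051]]
(298, 220) [[0.498 0.146 0.08 ]]
(348, 209) [[ 0.534 -0.01   0.08 ]]
(319, 217) [[0.509 0.081 0.07 ]]
(422, 234) [[ 0.455 -0.237  0.1  ]]
(264, 181) [[0.637 0.265 0.01 ]]
(249, 159) [[0.707 0.314 0.029]]
```

View pics/c1.png

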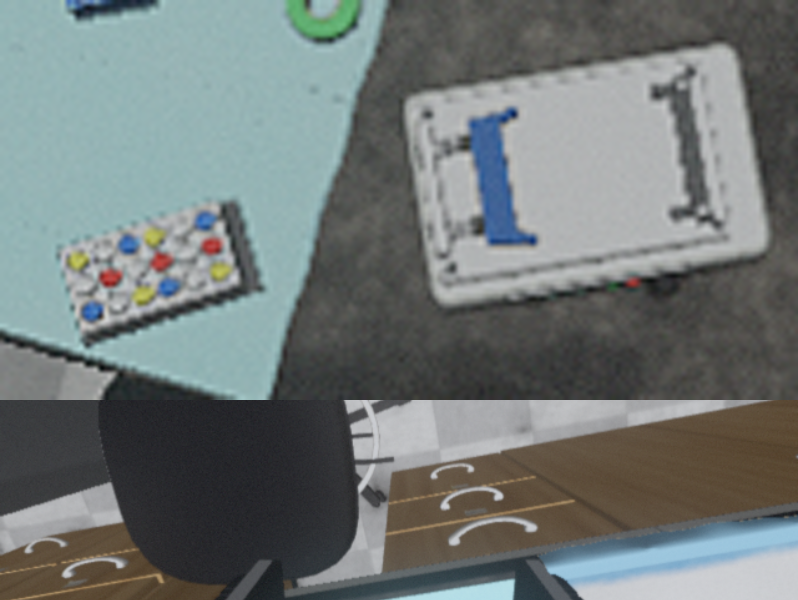

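The enlarged crop shows the block lying at a slight angle on the pad, with its right-hand end towards the mixer. The blue jaw is on the left of the mixer and the black stop on the right. I'll move over the block to measure it with the wrist camera.

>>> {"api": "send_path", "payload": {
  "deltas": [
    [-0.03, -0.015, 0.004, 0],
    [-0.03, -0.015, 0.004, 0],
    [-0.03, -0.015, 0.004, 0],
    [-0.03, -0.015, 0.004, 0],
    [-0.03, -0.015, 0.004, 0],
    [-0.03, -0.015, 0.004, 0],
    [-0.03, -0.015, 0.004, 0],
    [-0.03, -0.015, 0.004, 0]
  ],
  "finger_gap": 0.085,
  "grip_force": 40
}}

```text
refused: deltas[0]: [-0.03, -0.015, 0.004, 0] is not of type 'object' (schema: type "object"). Nothing was moved.
```

Nothing moved. I misread the format; it is a list of objects with named fields. Resending.

>>> {"api": "send_path", "payload": {
  "deltas": [
    {"dx": -0.03, "dy": -0.015, "dz": 0.004},
    {"dx": -0.03, "dy": -0.015, "dz": 0.004},
    {"dx": -0.03, "dy": -0.015, "dz": 0.004},
    {"dx": -0.03, "dy": -0.015, "dz": 0.004},
    {"dx": -0.03, "dy": -0.015, "dz": 0.004},
    {"dx": -0.03, "dy": -0.015, "dz": 0.004},
    {"dx": -0.03, "dy": -0.015, "dz": 0.004},
    {"dx": -0.03, "dy": -0.015, "dz": 0.004}
  ],
  "finger_gap": 0.085,
  "grip_force": 40
}}

```text
time: 0.82
ee_pos: [0.4469, 0.3718, 0.199]
tcp_rot: [-0.0, 0.223, 0.975, -0.0]
contact_force: [1.1, 0.3, -0.8]
width: 0.0852
finger_force: 0.0
```

>>> {"api": "send_path", "payload": {
  "deltas": [
    {"turn": 0.12},
    {"turn": 0.12},
    {"turn": 0.12},
    {"turn": 0.12},
    {"turn": 0.12},
    {"turn": 0.12},
    {"turn": 0.12},
    {},
    {},
    {}
  ]
}}

```text
time: 1.65
ee_pos: [0.4461, 0.3734, 0.1992]
tcp_rot: [-0.0, 0.599, 0.801, -0.0]
contact_force: [0.3, -0.8, 0.1]
width: 0.0851
finger_force: 0.0
```

Create snap.py:
```python
import sys
from h import *
from bench import bot
for n in sys.argv[2:]:
    s=bot.snapshot(n); pickle.dump(s,open(f"pics/{n}{sys.argv[1]}.pkl","wb")); cv2.imwrite(f"pics/{n}{sys.argv[1]}.png",s["color"][:,:,::-1])
o=bot.observe();print({k:np.round(o[k],4).tolist() for k in("time","ee_pos","tcp_rot","contact_force","moment","width","finger_force","q")})
```

```bash
python3 snap.py 1 wrist
```

```text
{'time': 1.7, 'ee_pos': [0.4461, 0.3733, 0.1992], 'tcp_rot': [-0.0, 0.5994, 0.8005, -0.0001], 'contact_force': [-0.9292, -0.2739, 0.2915], 'moment': [-0.0041, 0.0827, -0.0338], 'width': 0.0847, 'finger_force': 0.0, 'q': [-0.9982, 0.2145, 0.2614, 1.6918, -0.0581, 1.2432, -0.4385]}
```

View pics/wrist1.png

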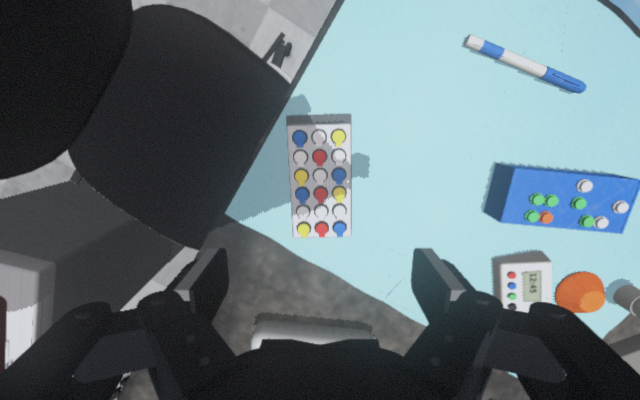

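The wrist view shows the block nearly aligned with the tool. Its corner caps are at about (299,138), (338,137), (303,229) and (340,229).

Create caps.py:
```python
from h import *
def caps(s,x0,y0,x1,y1,z=.051):
    im=s["color"][y0:y1,x0:x1]; hsv=cv2.cvtColor(im,cv2.COLOR_RGB2HSV)
    out=[]
    h,S,V=[hsv[...,i].astype(int) for i in range(3)]
    for nm,m in(("r",((h<8)|(h>170))&(S>130)&(V>90)),("y",(h>20)&(h<35)&(S>110)&(V>110)),("b",(h>100)&(h<125)&(S>130)&(V>60))):
        n,_,st,c=cv2.connectedComponentsWithStats(m.astype(np.uint8))
        for i in range(1,n):
            if st[i,4]>30: out.append((nm,c[i]+[x0,y0],st[i,4]))
    uv=np.array([o[1] for o in out]);P=onz(s,uv,z)
    return out,P
```

Run:
```python
from caps import *
s=load("wrist1");o,P=caps(s,280,105,365,245)
for a,p in zip(o,P):print(a[0],a[1].round(1),a[2],p.round(4))
# body top corners at z .046 (clicked)
c=onz(s,[(288,125),(352,125),(353,237),(293,238)],.046);print(c.round(4),np.linalg.norm(np.diff(c,axis=0),axis=1),c.mean(0))
```

```text
r [317.6 157.5] 47 [0.4369 0.3996 0.051 ]
r [321.2 229.3] 87 [0.4605 0.3314 0.051 ]
y [300.7 176.5] 134 [0.4265 0.3776 0.051 ]
y [339.  193.5] 102 [0.4666 0.3718 0.051 ]
y [303.4 229.4] 105 [0.4434 0.3263 0.051 ]
b [299.1 138.2] 141 [0.4155 0.412  0.051 ]
b [338.7 175.4] 104 [0.461  0.3889 0.051 ]
b [301.6 194.7] 112 [0.4321 0.3605 0.051 ]
b [339.4 228.3] 107 [0.4777 0.3376 0.051 ]
[[0.4022 0.4203 0.046 ]
 [0.4593 0.437  0.046 ]
 [0.4949 0.3306 0.046 ]
 [0.436  0.3122 0.046 ]] [0.05958111 0.11219783 0.06175793] [0.44808781 0.37503544 0.046     ]
```

Run:
```python
from caps import *
s=load("wrist1");o,P=caps(s,280,105,365,245)
rc=np.array([(5,1),(2,0),(3,2),(5,0),(0,0),(2,2),(3,0),(5,2)]);P=P[1:]
# u: along nose (row0 dir), v: col dir ; model p=c + .018*((2.5-r)*n + (c-1)*m)
A=np.c_[(2.5-rc[:,0])*.018,(rc[:,1]-1)*.018,np.ones(8)]
X,res,_,_=np.linalg.lstsq(A,P[:,:2],rcond=None);print(X,"norms",np.linalg.norm(X,axis=1),"res",np.abs(A@X-P[:,:2]).max())
n=X[0];m=X[1];yaw=np.degrees([np.arctan2(n[1],n[0]),np.arctan2(-m[0]*-1*0+m[0],-m[1]) ]);print("yaw n",yaw[0],"from m",np.degrees(np.arctan2(m[0],-m[1])))
from bench import bot
q=bot.observe();from scipy.spatial.transform import Rotation as R
w=q["tcp_rot"];M=R.from_quat([w[1],w[2],w[3],w[0]]).as_matrix();print("tool x yaw",np.degrees(np.arctan2(M[1,0],M[0,0])))
y=np.radians(yaw[0]);t=X[2]-.040*np.array([np.cos(y),np.sin(y)]);d=np.r_[t,.014]-q["ee_pos"];print("grasp",t,"tool delta",M.T@d)
# mixer in top0
s=load("top0");im=s["color"];h=cv2.cvtColor(im,cv2.COLOR_RGB2HSV)
mk=((h[...,0]>105)&(h[...,0]<125)&(h[...,1]>120)).astype(np.uint8);mk[:, :285]=0;mk[:,320:]=0;mk[:195]=0;mk[245:]=0
print(cv2.minAreaRect(np.argwhere(mk)[:,::-1].astype(np.float32)),mk.sum())
```

```text
[[-0.30995362  0.95428665]
 [ 0.95673434  0.31380808]
 [ 0.44659353  0.3747004 ]] norms [1.00336148 1.00688435 0.58296327] res 0.0003346136096751273
yaw n 107.99386792655908 from m 108.15944820216518
tool x yaw 106.35133897706065
grasp [0.45895014 0.33665682] tool delta [-0.03874186  0.00206219  0.18519859]
((301.0784912109375, 217.65504455566406), (28.430438995361328, 10.07521915435791), 81.57302856445312) 176
```

>>> {"api": "send_path", "payload": {
  "deltas": [
    {"turn": -0.029},
    {"dx": -0.0194, "dy": 0.0005, "dz": 0.03},
    {"dx": -0.0195, "dy": 0.0004, "dz": 0.03},
    {"dz": 0.04},
    {"dz": 0.04},
    {"dz": 0.03},
    {"dz": 0.015},
    {},
    {}
  ]
}}

```text
time: 2.45
ee_pos: [0.4587, 0.3363, 0.014]
tcp_rot: [-0.0, 0.589, 0.808, -0.001]
contact_force: [0.7, 0.1, 0.1]
width: 0.0855
finger_force: 0.0
```

>>> {"api": "send_path", "payload": {
  "deltas": [
    {},
    {},
    {},
    {},
    {},
    {},
    {},
    {}
  ],
  "finger_gap": 0,
  "grip_force": 20
}}

```text
time: 3.12
ee_pos: [0.4599, 0.3374, 0.0162]
tcp_rot: [0.0, 0.589, 0.808, 0.001]
contact_force: [-2.3, -0.6, 6.3]
width: 0.0598
finger_force: 22.0
```

```bash
python3 snap.py 2 wrist
```

```text
{'time': 3.1667, 'ee_pos': [0.4599, 0.3374, 0.0162], 'tcp_rot': [0.0002, 0.5889, 0.8082, 0.0014], 'contact_force': [-1.4475, -0.4751, 7.5797], 'moment': [-0.2303, 0.2938, 0.0684], 'width': 0.0596, 'finger_force': 21.9715, 'q': [-0.9244, 0.3874, 0.254, 1.8909, -0.1244, 0.8755, -0.2974]}
```

>>> {"api": "send_path", "payload": {
  "deltas": [
    {"dx": 0.001, "dz": -0.003},
    {"dx": 0.001, "dz": -0.003},
    {"dx": 0.001, "dz": -0.003},
    {"dx": 0.001, "dz": -0.003},
    {"dx": 0.001, "dz": -0.003},
    {"dx": 0.0015, "dz": -0.003},
    {},
    {}
  ]
}}

```text
time: 3.83
ee_pos: [0.457, 0.343, 0.0325]
tcp_rot: [0.0, 0.589, 0.808, 0.0]
contact_force: [0.3, -0.9, -2.8]
width: 0.0598
finger_force: 22.6
```

```bash
python3 snap.py 3 wrist scene
```

Run:
```python
from caps import *
a=crop("wrist3",200,60,440,330,2.2);b=crop("scene3",190,140,290,230,6)
print(a.shape,b.shape)
b=cv2.resize(b,(a.shape[1]//2,int(b.shape[0]*a.shape[1]/2/b.shape[1])))
H=max(a.shape[0],b.shape[0]);c=np.zeros((H,a.shape[1]+b.shape[1],3),np.uint8);c[:a.shape[0],:a.shape[1]]=a;c[:b.shape[0],a.shape[1]:]=b
cv2.imwrite("pics/c3.png",c)
```

```text
{'time': 3.9333, 'ee_pos': [0.4569, 0.3426, 0.0322], 'tcp_rot': [0.0, 0.5891, 0.8081, -0.0002], 'contact_force': [-0.0183, 0.1458, -3.1034], 'moment': [-0.0754, -0.1011, -0.0355], 'width': 0.0597, 'finger_force': 22.5909, 'q': [-0.9371, 0.3682, 0.2562, 1.8772, -0.1156, 0.9108, -0.3152]}
(594, 528, 3) (540, 600, 3)
```

View pics/c3.png

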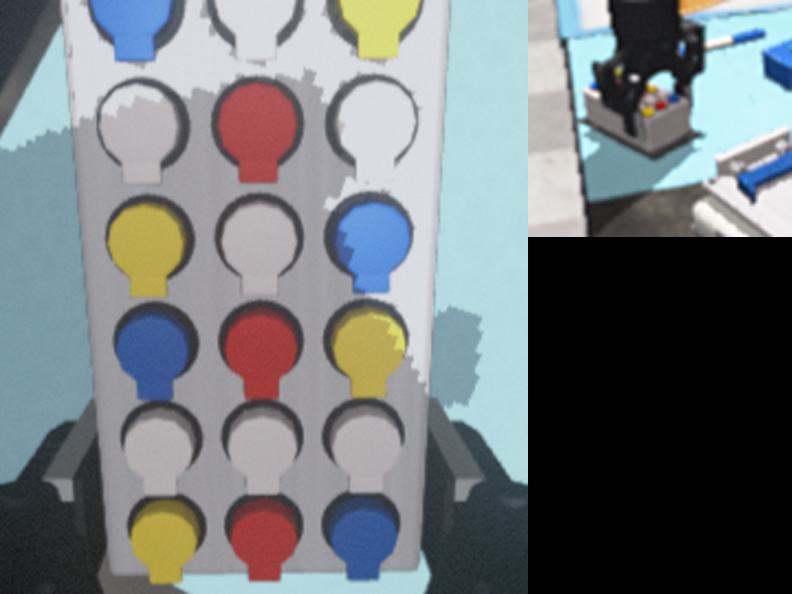

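The crop shows the block held near its tail, with the pads beside the last two cap rows. I'll get the tilt from a PnP fit on the cap grid.

Create pose.py:
```python
from caps import *
from scipy.optimize import linear_sum_assignment
# block frame: x toward nose (row0), y = left of it; colour map of the grid seen with nose up, col 0 left
GRID=["bwy","wrw","ywb","bry","www","yrb"]
def pose(s,box,guess,verbose=True):
    """guess: 4x4 block pose in world; returns the pose by PnP on coloured caps"""
    o,_=caps(s,*box)
    M=[(c,[.018*(2.5-r),.018*(1-k),.0505]) for r,row in enumerate(GRID) for k,c in enumerate(row) if c!="w"]
    W=np.array([m[1] for m in M])@guess[:3,:3].T+guess[:3,3];uv=proj(s,W)
    C=np.array([[np.linalg.norm(u-b[1]) if m[0]==b[0] and b[2]>60 else 1e3 for b in o] for m,u in zip(M,uv)])
    i,j=linear_sum_assignment(C);k=C[i,j]<40;i,j=i[k],j[k]
    T=np.array(s["cam_to_world"]);G=np.linalg.inv(T)@guess;G=np.diag([1,-1,-1,1.])@G
    rv=cv2.Rodrigues(G[:3,:3])[0];tv=G[:3,3].copy().reshape(3,1)
    obj=np.array([M[a][1] for a in i]);im=np.array([o[b][1] for b in j])
    _,rv,tv=cv2.solvePnP(obj,im,K(s),np.float64(s["dist_coeffs"]),rv,tv,True,cv2.SOLVEPNP_ITERATIVE)
    e=cv2.projectPoints(obj,rv,tv,K(s),np.float64(s["dist_coeffs"]))[0].reshape(-1,2)-im
    B=np.eye(4);B[:3,:3]=cv2.Rodrigues(rv)[0];B[:3,3]=tv.ravel();B=T@np.diag([1,-1,-1,1.])@B
    if verbose:
        R=B[:3,:3];print("n",len(i),"rms px",np.sqrt((e**2).mean()).round(2),"pos",B[:3,3].round(4),"yaw",np.degrees(np.arctan2(R[1,0],R[0,0])).round(2),"nosedown",np.degrees(-np.arcsin(R[2,0])).round(2),"roll",np.degrees(np.arcsin(R[2,1])).round(2),
         "nose z",(B@[.065,0,0,1])[2].round(4),"tail z",(B@[-.065,0,0,1])[2].round(4))
    return B
def G(x,y,z,yaw,pitch):
    from scipy.spatial.transform import Rotation as R
    B=np.eye(4);B[:3,:3]=R.from_euler("ZY",[yaw,pitch],degrees=True).as_matrix();B[:3,3]=x,y,z;return B
```

Run:
```python
from pose import *
pose(load("wrist1"),(280,105,365,245),G(.4466,.3747,0,108,0))
pose(load("wrist2"),(200,0,440,340),G(.4466,.3747,0,108,0))
pose(load("wrist3"),(200,0,440,340),G(.4446,.379,.01,108,8))
```

```text
n 8 rms px 0.11 pos [0.4459 0.3752 0.0021] yaw 108.0 nosedown -0.4 roll 0.56 nose z 0.0025 tail z 0.0016
n 11 rms px 0.86 pos [0.4484 0.377  0.003 ] yaw 108.54 nosedown -1.56 roll -1.49 nose z 0.0048 tail z 0.0012
n 11 rms px 0.95 pos [0.4457 0.3825 0.0192] yaw 108.58 nosedown -1.25 roll -1.65 nose z 0.0206 tail z 0.0177
```

The PnP fit shows the block came up rigidly, with no tilt: 22 N of grip is too much for it to swing. I'll set it back down and see whether setting the opening gives a lighter squeeze.

>>> {"api": "send_path", "payload": {
  "deltas": [
    {"dx": -0.003, "dz": 0.005},
    {"dx": -0.0035, "dz": 0.006},
    {"dz": 0.005},
    {}
  ]
}}

```text
time: 4.27
ee_pos: [0.4591, 0.3356, 0.0155]
tcp_rot: [0.0, 0.589, 0.808, -0.001]
contact_force: [0.1, -0.4, -3.0]
width: 0.0599
finger_force: 22.8
```

>>> {"api": "send_path", "payload": {
  "deltas": [
    {},
    {},
    {}
  ],
  "finger_gap": 0.0596,
  "grip_force": 20
}}

```text
time: 4.52
ee_pos: [0.4588, 0.3365, 0.016]
tcp_rot: [-0.0, 0.589, 0.808, -0.0]
contact_force: [0.0, 0.5, -3.6]
width: 0.0599
finger_force: 22.7
```

>>> {"api": "send_path", "payload": {
  "deltas": [
    {},
    {},
    {}
  ],
  "finger_gap": 0.0602,
  "grip_force": 20
}}

```text
time: 4.77
ee_pos: [0.4589, 0.3367, 0.0164]
tcp_rot: [-0.0, 0.589, 0.808, 0.0]
contact_force: [-0.4, -0.7, -0.5]
width: 0.06
finger_force: 0.9
```

>>> {"api": "send_path", "payload": {
  "deltas": [
    {},
    {},
    {}
  ],
  "finger_gap": 0.0599,
  "grip_force": 20
}}

```text
time: 5.02
ee_pos: [0.4589, 0.3367, 0.0164]
tcp_rot: [-0.0, 0.589, 0.808, 0.0]
contact_force: [-0.9, -0.0, -1.0]
width: 0.0605
finger_force: 7.2
```

>>> {"api": "send_path", "payload": {
  "deltas": [
    {"dx": 0.001, "dz": -0.003},
    {"dx": 0.001, "dz": -0.003},
    {"dx": 0.001, "dz": -0.003},
    {"dx": 0.0015, "dz": -0.003},
    {},
    {}
  ]
}}

```text
time: 5.52
ee_pos: [0.4578, 0.3412, 0.0287]
tcp_rot: [0.0, 0.589, 0.808, 0.0]
contact_force: [-0.4, 1.2, -2.3]
width: 0.0602
finger_force: 3.3
```

```bash
python3 snap.py 4 wrist
```

Run:
```python
from pose import *
pose(load("wrist4"),(200,0,440,340),G(.4446,.379,.01,108,3))
```

```text
{'time': 5.5667, 'ee_pos': [0.4577, 0.3411, 0.0285], 'tcp_rot': [0.0, 0.5891, 0.8081, 0.0003], 'contact_force': [0.4821, -0.3598, -1.4256], 'moment': [0.1229, -0.0062, -0.091], 'width': 0.0605, 'finger_force': 3.3411, 'q': [-0.9338, 0.3722, 0.2561, 1.8808, -0.1177, 0.9024, -0.3105]}
n 11 rms px 1.13 pos [0.4484 0.375  0.0092] yaw 107.86 nosedown 5.75 roll -1.15 nose z 0.0027 tail z 0.0157
```

With a light squeeze of about 3 N the block swings: about 7° nose-down, with the nose still on the pad. I'll add a little more lift, then squeeze to lock it.

>>> {"api": "send_path", "payload": {
  "deltas": [
    {"dx": 0.001, "dz": -0.002},
    {"dz": -0.002},
    {},
    {}
  ]
}}

```text
time: 5.9
ee_pos: [0.4573, 0.3419, 0.0324]
tcp_rot: [0.0, 0.589, 0.808, 0.0]
contact_force: [0.3, 0.0, -1.1]
width: 0.0603
finger_force: 3.4
```

>>> {"api": "send_path", "payload": {
  "deltas": [
    {},
    {},
    {},
    {}
  ],
  "finger_gap": 0.05,
  "grip_force": 80
}}

```text
time: 6.23
ee_pos: [0.4574, 0.3418, 0.0325]
tcp_rot: [0.0, 0.589, 0.808, 0.0]
contact_force: [-1.0, -0.9, 1.1]
width: 0.0584
finger_force: 86.4
```

>>> {"api": "send_path", "payload": {
  "deltas": [
    {"dz": -0.01},
    {"dz": -0.03},
    {"dz": -0.03},
    {"dz": -0.03},
    {"dz": -0.03},
    {},
    {},
    {}
  ]
}}

```text
time: 6.9
ee_pos: [0.4567, 0.3414, 0.1616]
tcp_rot: [-0.0, 0.589, 0.808, -0.001]
contact_force: [-0.2, -0.1, -3.8]
width: 0.0589
finger_force: 87.7
```

```bash
python3 snap.py 5 wrist
```

Run:
```python
from pose import *
pose(load("wrist5"),(200,0,440,340),G(.4446,.379,.13,108,8))
```

```text
{'time': 6.95, 'ee_pos': [0.4564, 0.3412, 0.1609], 'tcp_rot': [-0.0002, 0.589, 0.8081, -0.0012], 'contact_force': [0.6749, -0.9992, -4.0434], 'moment': [-0.0924, -0.0374, -0.0484], 'width': 0.0584, 'finger_force': 87.6641, 'q': [-0.9613, 0.2224, 0.2781, 1.7655, -0.0656, 1.1653, -0.3525]}
n 11 rms px 0.31 pos [0.4475 0.3732 0.1401] yaw 107.85 nosedown 8.67 roll -0.53 nose z 0.1303 tail z 0.1499
```

Locked at about 9° nose-down and lifted. Now I'll find the mixer's jaw and stop in the top picture, using the block to check that camera's offset.

Run:
```python
from pose import *
s=load("top0");im=s["color"]
h=cv2.cvtColor(im,cv2.COLOR_RGB2HSV)
# check offset of top cam: coloured caps centroid of block, image vs wrist1
Wc=G(.4466,.3747,0,108,0)
C=[[.018*(2.5-r),.018*(1-k),.051,1] for r in range(6) for k in range(3)]
body=(Wc@np.array([[x,y,.046,1] for x in(-.0565,.0565) for y in(-.03,.03)]).T).T[:,:3]
print("proj body corners",proj(s,body).round(1).tolist())
k=(Wc@np.array([[.018*(2.5-r),.018*(1-c),.051,1] for r,c in((0,0),(5,2),(5,0),(0,2))]).T).T[:,:3];print("proj corner caps b,b,y,y",proj(s,k).round(1).tolist())
o=caps.__globals__
H,S,V=[h[...,i].astype(int) for i in range(3)]
for nm,m in(("b",(H>100)&(H<125)&(S>110)),("y",(H>20)&(H<38)&(S>70)),("r",((H<10)|(H>170))&(S>110))):
    m=m.copy().astype(np.uint8);m[:,:200]=0;m[:,260:]=0;m[:215]=0;m[260:]=0
    n,_,st,c=cv2.connectedComponentsWithStats(m);print(nm,[(c[i].round(1).tolist(),int(st[i,4])) for i in range(1,n) if st[i,4]>3])
def blob(m,x0,y0,x1,y1):
    q=np.zeros(m.shape,np.uint8);q[y0:y1,x0:x1]=m[y0:y1,x0:x1];return q
b=blob((H>100)&(H<125)&(S>110),290,195,318,240)
p=np.argwhere(b)[:,::-1].astype(np.float32);print("jaw mean",p.mean(0),len(p),cv2.minAreaRect(p))
W=onz(s,p,.085)[:,:2];print("jaw world rect",cv2.minAreaRect(W.astype(np.float32)),W.mean(0))
d=blob((V<120),330,190,352,232)
n,l,st,c=cv2.connectedComponentsWithStats(d);i=1+np.argmax(st[1:,4]);p=np.argwhere(l==i)[:,::-1].astype(np.float32)
W=onz(s,p,.082)[:,:2];print("stop",len(p),cv2.minAreaRect(p),cv2.minAreaRect(W.astype(np.float32)),W.mean(0),st[i])
w=blob((V>150)&(S<50),270,180,370,255);n,l,st,c=cv2.connectedComponentsWithStats(w);i=1+np.argmax(st[1:,4]);p=np.argwhere(l==i)[:,::-1].astype(np.float32)
W=onz(s,p,.055)[:,:2];print("housing",cv2.minAreaRect(W.astype(np.float32)),st[i])
```

```text
proj body corners [[240.9, 222.5], [246.1, 240.4], [207.1, 233.0], [212.1, 251.0]]
proj corner caps b,b,y,y [[214.2, 246.2], [238.2, 227.0], [241.3, 237.7], [211.2, 235.4]]
b [([238.2, 226.7], 11), ([221.8, 231.7], 12), ([230.3, 240.8], 12), ([214.4, 245.9], 11)]
y [([227.3, 230.1], 12), ([211.2, 234.9], 12), ([241.2, 237.2], 11), ([224.8, 242.4], 14)]
r [([239.8, 232.0], 10), ([228.8, 235.1], 10), ([217.8, 238.8], 12)]
jaw mean [299.9     218.01666] 180 ((301.0784912109375, 217.65504455566406), (28.430438995361328, 10.07521915435791), 81.57302856445312)
jaw world rect ((0.5050002932548523, 0.1363637000322342), (0.08930114656686783, 0.03141263499855995), 9.075883865356445) [0.503715  0.1399544]
stop 143 ((340.3039855957031, 211.6719970703125), (34.52488708496094, 9.65981388092041), 79.69515228271484) ((0.5255848169326782, 0.014061112888157368), (0.10898134112358093, 0.03013150952756405), 10.12563705444336) [0.52707367 0.01200889] [334 194  15  35 143]
housing ((0.512788712978363, 0.08007040619850159), (0.14280271530151367, 0.22786562144756317), 9.816006660461426) [ 281  190   77   54 2551]
```

The top camera agrees with the wrist camera to about 1 mm. That puts the mixer yaw at about 99.6° and the nest at about (0.5145, 0.078). I'll turn and carry the block over the table.

>>> {"api": "send_path", "payload": {
  "deltas": [
    {"turn": 0.072},
    {"turn": 0.072},
    {"dx": -0.03, "dy": 0.001},
    {"dx": -0.037, "dy": 0.0015},
    {"dx": -0.037, "dy": 0.0015},
    {"dx": -0.037, "dy": 0.0015},
    {"dx": -0.037, "dy": 0.0015},
    {"dx": -0.037, "dy": 0.0015},
    {"dx": -0.037, "dy": 0.0015},
    {"dx": -0.037, "dy": 0.0015},
    {"dx": -0.03, "dy": 0.0013},
    {"dx": -0.012, "dy": 0.0005}
  ]
}}

```text
time: 7.95
ee_pos: [0.5249, 0.012, 0.1611]
tcp_rot: [0.0, 0.648, 0.762, -0.002]
contact_force: [-0.1, 0.3, -3.2]
width: 0.0588
finger_force: 87.4
```

>>> {"api": "send_path", "payload": {
  "deltas": [
    {"dz": 0.019},
    {"dz": 0.0195},
    {},
    {},
    {}
  ]
}}

```text
time: 8.37
ee_pos: [0.5253, 0.0177, 0.1239]
tcp_rot: [-0.0, 0.646, 0.764, -0.0]
contact_force: [0.2, -0.2, -3.8]
width: 0.0586
finger_force: 87.3
```

```bash
python3 snap.py 6 wrist top
```

Run:
```python
from pose import *
pose(load("wrist6"),(200,0,440,340),G(.515,.05,.09,99.6,8))
a=crop("wrist6",120,0,520,240,1.98);cv2.imwrite("pics/c6.png",a)
```

```text
{'time': 8.4667, 'ee_pos': [0.5259, 0.0179, 0.1246], 'tcp_rot': [0.0003, 0.6455, 0.7637, 0.0004], 'contact_force': [0.0533, -0.1837, -2.8913], 'moment': [-0.1282, -0.0561, 0.0093], 'width': 0.0591, 'finger_force': 87.264, 'q': [-0.5968, 0.1762, 0.5306, 1.9199, -0.1014, 1.0704, 0.1431]}
n 11 rms px 2.06 pos [0.5207 0.0521 0.1028] yaw 99.26 nosedown 6.44 roll -0.96 nose z 0.0955 tail z 0.1101
```

View pics/c6.png

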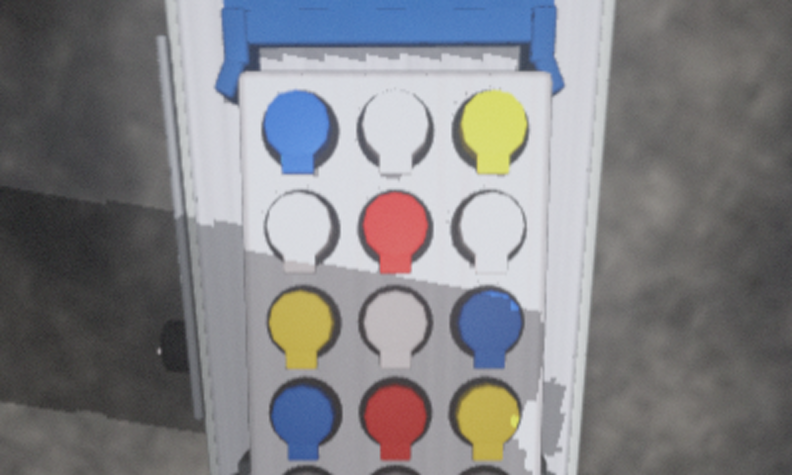

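The wrist view shows the block square to the jaw. The cheeks run from about 222 to 556 in the crop and the block from 240 to 553, so the jaw's centre sits a few crop pixels left of the block's. I'll measure that properly.

Run:
```python
from pose import *
s=load("wrist6");h=cv2.cvtColor(s["color"],cv2.COLOR_RGB2HSV);H,S,V=[h[...,i].astype(int) for i in range(3)]
m=((H>100)&(H<125)&(S>130))
for v in (4,8,12,16,20,24,28,30,34):
    u=np.flatnonzero(m[v]);print(v,u.min(),u.max(),(u.min()+u.max())/2, end=" | ")
print()
# lip lower-front edge row per column
for u in range(250,385,15):
    print(u,np.flatnonzero(m[:34,u]).max(),end="; ")
L=onz(s,[(u,np.flatnonzero(m[:34,u]).max()+.5) for u in range(250,385,5)],.0854)
k=np.polyfit(L[:,1]*0+np.arange(len(L)),L[:,0],1)
c,d=L.mean(0),L[-1]-L[0];print("\nlip dir yaw+90",np.degrees(np.arctan2(d[1],d[0]))+90,"mid",c)
A=onz(s,[(np.flatnonzero(m[12]).min()-.5,12),(np.flatnonzero(m[12]).max()+.5,12)],.086);print(A,np.linalg.norm(A[1]-A[0]),A.mean(0))
ee=np.array([.5259,.0179]);y=np.radians(99.6);ty=np.array([np.sin(y),-np.cos(y)]);print("jaw lateral vs TCP",(A.mean(0)[:2]-ee)@ty,"lip x",(c[:2]-ee)@[np.cos(y),np.sin(y)])
g=s["color"].astype(int)
for v in(50,60,80,100): # block edges
    r=g[v].sum(1);print(v,[ (u,r[u]-r[u-1]) for u in list(range(236,256))+list(range(388,406)) if abs(r[u]-r[u-1])>60])
```

```text
4 233 399 316.0 | 8 233 399 316.0 | 12 233 399 316.0 | 16 234 399 316.5 | 20 234 398 316.0 | 24 234 398 316.0 | 28 234 398 316.0 | 30 234 398 316.0 | 34 233 400 316.5 | 
250 21; 265 21; 280 21; 295 21; 310 21; 325 21; 340 20; 355 20; 370 20; 
lip dir yaw+90 99.89790968698146 mid [0.50432552 0.13061778 0.0854    ]
[[0.46149271 0.12754204 0.086     ]
 [0.54689152 0.14183671 0.086     ]] 0.08658691572732256 [0.50419212 0.13468938 0.086     ]
jaw lateral vs TCP -0.0019270674108475272 lip x 0.11473723163965688
50 [(240, np.int64(123)), (241, np.int64(186)), (398, np.int64(-71)), (399, np.int64(95))]
60 [(241, np.int64(-85)), (252, np.int64(-88)), (253, np.int64(-183)), (399, np.int64(61))]
80 [(241, np.int64(-70)), (398, np.int64(85))]
100 [(242, np.int64(-101)), (243, np.int64(64)), (398, np.int64(63))]
```

>>> {"api": "send_path", "payload": {
  "deltas": [
    {"dy": -0.002, "dz": 0.01},
    {"dz": 0.008},
    {},
    {},
    {}
  ]
}}

```text
time: 8.88
ee_pos: [0.5234, 0.0173, 0.1058]
tcp_rot: [-0.0, 0.646, 0.764, -0.0]
contact_force: [1.5, 0.1, -3.9]
width: 0.0582
finger_force: 87.6
```

>>> {"api": "send_path", "payload": {
  "deltas": [
    {"dz": 0.0015},
    {},
    {}
  ]
}}

```text
time: 9.13
ee_pos: [0.5235, 0.0173, 0.1044]
tcp_rot: [0.0, 0.646, 0.764, 0.0]
contact_force: [0.1, 0.2, -3.0]
width: 0.0583
finger_force: 87.6
```

>>> {"api": "send_path", "payload": {
  "deltas": [
    {"dz": 0.0015},
    {},
    {}
  ]
}}

```text
time: 9.38
ee_pos: [0.5234, 0.0173, 0.1028]
tcp_rot: [-0.0, 0.646, 0.764, -0.0]
contact_force: [-0.1, 0.0, -3.1]
width: 0.0587
finger_force: 87.6
```

```bash
python3 snap.py 7 wrist scene
```

```text
{'time': 9.4833, 'ee_pos': [0.5234, 0.0173, 0.1028], 'tcp_rot': [0.0, 0.6457, 0.7636, -0.0], 'contact_force': [0.5089, -0.2353, -2.3036], 'moment': [-0.146, -0.0644, -0.0152], 'width': 0.0587, 'finger_force': 87.575, 'q': [-0.5903, 0.1994, 0.5275, 1.9461, -0.1168, 1.0257, 0.1562]}
```

>>> {"api": "send_path", "payload": {
  "deltas": [
    {"dz": 0.001},
    {},
    {}
  ]
}}

```text
time: 9.73
ee_pos: [0.5234, 0.0173, 0.1017]
tcp_rot: [-0.0, 0.646, 0.764, -0.0]
contact_force: [-0.7, -0.1, -3.6]
width: 0.059
finger_force: 87.6
```

>>> {"api": "send_path", "payload": {
  "deltas": [
    {"dz": 0.001},
    {},
    {}
  ]
}}

```text
time: 9.98
ee_pos: [0.5236, 0.0172, 0.1011]
tcp_rot: [0.0, 0.646, 0.764, 0.0]
contact_force: [-0.5, -1.5, 0.7]
width: 0.0585
finger_force: 88.0
```

Run:
```python
from pose import *
a=crop("wrist7",160,0,480,180,2.4);b=crop("scene7",240,180,360,270,6.4)
b=b[:,:768]
a=a[:,:768];print(a.shape,b.shape);cv2.imwrite("pics/c7.png",np.vstack([a[:200],b])[:600])
s=load("wrist7");h=cv2.cvtColor(s["color"],cv2.COLOR_RGB2HSV);H,S,V=[h[...,i].astype(int) for i in range(3)]
m=((H>100)&(H<125)&(S>130))
for v in (2,6,10,14,18):
    u=np.flatnonzero(m[v]);print(v,u.min(),u.max(),(u.min()+u.max())/2, end=" | ")
```

```text
(432, 768, 3) (576, 768, 3)
2 225 414 319.5 | 6 225 414 319.5 | 10 226 414 320.0 | 14 226 414 320.0 | 18 226 414 320.0 |
```

View pics/c7.png

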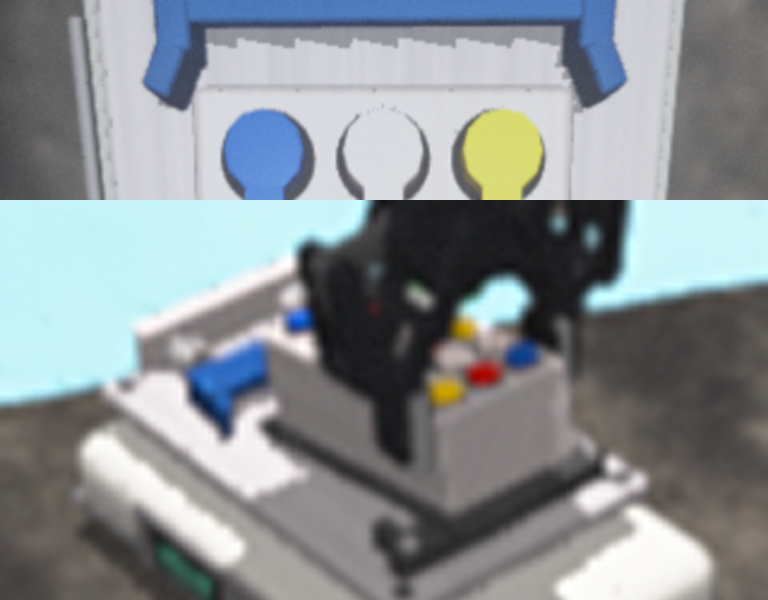

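The picture shows the jaw centred on the block: jaw centre column 319.8, block 319.7. The nose is now resting on the table short of the lip, and the tail is above the stop. I'll slide it in.

>>> {"api": "send_path", "payload": {
  "deltas": [
    {"dz": -0.0008},
    {"dx": 0.005},
    {"dx": 0.005},
    {"dx": 0.005},
    {},
    {}
  ]
}}

```text
time: 10.48
ee_pos: [0.5208, 0.0328, 0.1015]
tcp_rot: [-0.0, 0.645, 0.764, -0.0]
contact_force: [0.6, -0.1, -3.4]
width: 0.0587
finger_force: 87.8
```

>>> {"api": "send_path", "payload": {
  "deltas": [
    {"dx": 0.003},
    {"dx": 0.003},
    {},
    {}
  ]
}}

```text
time: 10.82
ee_pos: [0.5199, 0.0382, 0.1016]
tcp_rot: [-0.0, 0.646, 0.764, -0.0]
contact_force: [0.2, 0.3, -3.0]
width: 0.0583
finger_force: 87.8
```

>>> {"api": "send_path", "payload": {
  "deltas": [
    {"dx": 0.003},
    {},
    {}
  ]
}}

```text
time: 11.07
ee_pos: [0.5197, 0.0393, 0.1018]
tcp_rot: [0.001, 0.646, 0.763, -0.001]
contact_force: [0.4, -5.4, -1.1]
width: 0.0589
finger_force: 88.0
```

```bash
python3 snap.py 8 wrist
```

```text
{'time': 11.1167, 'ee_pos': [0.5197, 0.0393, 0.1018], 'tcp_rot': [0.0008, 0.6461, 0.7632, -0.0006], 'contact_force': [-0.3571, -6.4691, -1.6775], 'moment': [-1.3681, -0.1383, 0.1802], 'width': 0.0589, 'finger_force': 87.9493, 'q': [-0.6232, 0.194, 0.5132, 1.9526, -0.109, 1.0219, 0.1047]}
```

>>> {"api": "send_path", "payload": {
  "deltas": [
    {"dx": 0.003},
    {"dx": 0.002},
    {},
    {}
  ]
}}

```text
time: 11.45
ee_pos: [0.5189, 0.0432, 0.1019]
tcp_rot: [0.001, 0.646, 0.763, -0.001]
contact_force: [1.0, -9.9, 0.1]
width: 0.0586
finger_force: 88.0
```

>>> {"api": "send_path", "payload": {
  "deltas": [
    {"dx": 0.003},
    {"dx": 0.002},
    {},
    {}
  ]
}}

```text
time: 11.78
ee_pos: [0.5182, 0.0475, 0.1019]
tcp_rot: [0.001, 0.647, 0.763, -0.001]
contact_force: [0.0, -11.0, 0.3]
width: 0.0588
finger_force: 88.0
```

```bash
python3 snap.py 9 wrist scene
```

Run:
```python
from pose import *
pose(load("wrist9"),(200,0,440,340),G(.513,.08,.08,99.6,8))
a=crop("wrist9",160,0,480,180,2.4);b=crop("scene9",240,180,360,270,6.4)
cv2.imwrite("pics/c9.png",np.vstack([a[:200],b])[:600])
```

```text
{'time': 11.8833, 'ee_pos': [0.5182, 0.0475, 0.1019], 'tcp_rot': [0.0013, 0.6466, 0.7629, -0.0012], 'contact_force': [0.2933, -10.6924, -0.2988], 'moment': [-2.5181, -0.0499, 0.3022], 'width': 0.0587, 'finger_force': 88.0421, 'q': [-0.6363, 0.1917, 0.5081, 1.9542, -0.1047, 1.0219, 0.0834]}
n 10 rms px 0.14 pos [0.5133 0.0803 0.0805] yaw 99.46 nosedown 8.93 roll -0.27 nose z 0.0704 tail z 0.0906
```

View pics/c9.png

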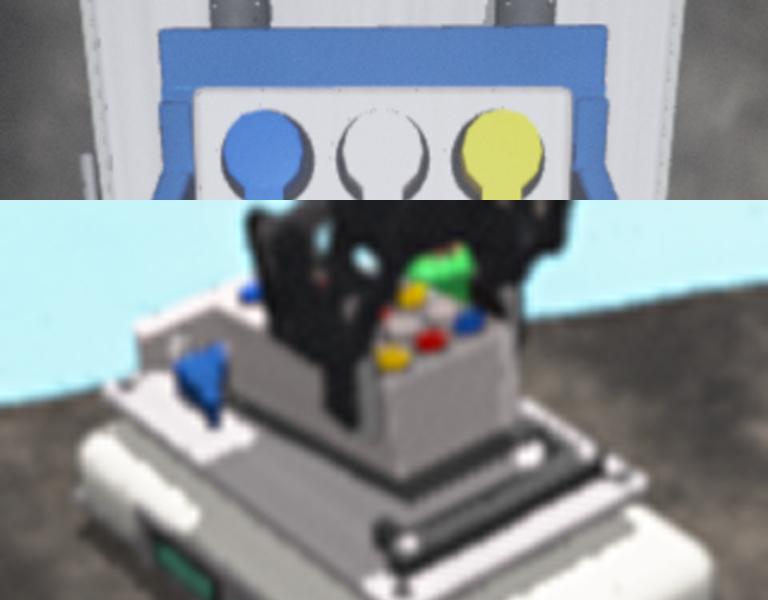

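The nose is under the lip between the cheeks, and the jaw is back about 7.5 mm by the force and travel. The tail is just short of the stop's lip at (400,490). I'll push 3 mm more, ease the grip to 40 N and lower the tail in an arc.

>>> {"api": "send_path", "payload": {
  "deltas": [
    {"dx": 0.002},
    {"dx": 0.0015},
    {},
    {}
  ]
}}

```text
time: 12.22
ee_pos: [0.5177, 0.0504, 0.102]
tcp_rot: [0.002, 0.647, 0.763, -0.001]
contact_force: [-0.0, -14.0, 1.2]
width: 0.0586
finger_force: 88.1
```

>>> {"api": "send_path", "payload": {
  "deltas": [
    {},
    {},
    {}
  ],
  "finger_gap": 0.05,
  "grip_force": 40
}}

```text
time: 12.47
ee_pos: [0.5177, 0.0504, 0.102]
tcp_rot: [0.002, 0.647, 0.763, -0.001]
contact_force: [1.0, -13.1, 1.7]
width: 0.0587
finger_force: 88.1
```

>>> {"api": "send_path", "payload": {
  "deltas": [
    {"dx": -0.0007, "dz": 0.002},
    {"dx": -0.0007, "dz": 0.002},
    {"dx": -0.0007, "dz": 0.002},
    {"dx": -0.0008, "dz": 0.002},
    {},
    {}
  ]
}}

```text
time: 12.97
ee_pos: [0.5188, 0.0473, 0.0948]
tcp_rot: [0.002, 0.647, 0.762, -0.001]
contact_force: [-0.6, -14.8, 8.2]
width: 0.0586
finger_force: 89.3
```

```bash
python3 snap.py 10 wrist;  python3 - <<'E'
from pose import *
pose(load("wrist10"),(200,0,440,340),G(.513,.08,.08,99.6,4))
E
```

```text
{'time': 13.0167, 'ee_pos': [0.5188, 0.0473, 0.0948], 'tcp_rot': [0.0019, 0.6469, 0.7625, -0.0007], 'contact_force': [-0.137, -15.0698, 7.6218], 'moment': [-2.6145, 0.2113, 0.3411], 'width': 0.0584, 'finger_force': 89.2912, 'q': [-0.6338, 0.2016, 0.5072, 1.9604, -0.1109, 1.0057, 0.0879]}
n 11 rms px 2.89 pos [0.5156 0.0854 0.0764] yaw 99.55 nosedown 1.69 roll -3.69 nose z 0.0745 tail z 0.0783
```

>>> {"api": "send_path", "payload": {
  "deltas": [
    {"dx": -0.001, "dz": 0.002},
    {"dx": -0.001, "dz": 0.002},
    {"dx": -0.001, "dz": 0.002},
    {"dx": -0.001, "dz": 0.002},
    {},
    {}
  ]
}}

```text
time: 13.52
ee_pos: [0.5195, 0.0441, 0.0868]
tcp_rot: [0.002, 0.647, 0.763, -0.0]
contact_force: [-1.2, -11.7, 7.1]
width: 0.0587
finger_force: 89.8
```

```bash
python3 snap.py 11 wrist scene;  python3 - <<'E'
from pose import *
pose(load("wrist11"),(200,0,440,340),G(.513,.08,.07,99.6,0))
E
```

```text
{'time': 13.6167, 'ee_pos': [0.5195, 0.0442, 0.0868], 'tcp_rot': [0.0017, 0.6467, 0.7627, -0.0004], 'contact_force': [-0.9189, -13.157, 7.2355], 'moment': [-2.0326, 0.2593, 0.4448], 'width': 0.0588, 'finger_force': 89.7513, 'q': [-0.6255, 0.2135, 0.5074, 1.9668, -0.12, 0.9891, 0.1024]}
n 11 rms px 1.33 pos [0.5144 0.0841 0.0709] yaw 99.73 nosedown -1.36 roll -1.85 nose z 0.0725 tail z 0.0694
```

The block is flat within the fit's bias, the jaw is back about 10 mm and the tail is inside the stop's lip. I'll press down a touch more, ease back most of the way, then open so the spring finishes.

>>> {"api": "send_path", "payload": {
  "deltas": [
    {"dz": 0.001},
    {},
    {}
  ]
}}

```text
time: 13.87
ee_pos: [0.5195, 0.044, 0.0862]
tcp_rot: [0.002, 0.647, 0.763, -0.0]
contact_force: [-3.5, -12.9, 12.9]
width: 0.0586
finger_force: 90.0
```

>>> {"api": "send_path", "payload": {
  "deltas": [
    {"dx": -0.001},
    {"dx": -0.001},
    {"dx": -0.001},
    {"dx": -0.001},
    {},
    {}
  ]
}}

```text
time: 14.37
ee_pos: [0.5199, 0.0432, 0.0862]
tcp_rot: [0.0, 0.646, 0.763, 0.001]
contact_force: [-3.5, -2.5, 12.4]
width: 0.0585
finger_force: 90.1
```

>>> {"api": "send_path", "payload": {
  "deltas": [
    {"dx": -0.001},
    {"dx": -0.001},
    {"dx": -0.001},
    {},
    {}
  ]
}}

```text
time: 14.78
ee_pos: [0.5204, 0.0406, 0.0862]
tcp_rot: [0.0, 0.646, 0.764, 0.001]
contact_force: [-3.4, -1.7, 11.7]
width: 0.0588
finger_force: 90.1
```

```bash
python3 snap.py 12 wrist;  python3 - <<'E'
from pose import *
pose(load("wrist12"),(200,0,440,340),G(.513,.08,.07,99.6,0))
E
```

```text
{'time': 14.8333, 'ee_pos': [0.5204, 0.0406, 0.0862], 'tcp_rot': [0.0004, 0.6458, 0.7635, 0.0009], 'contact_force': [-3.1853, -1.8, 12.1388], 'moment': [-0.0886, 0.9626, 0.2437], 'width': 0.0589, 'finger_force': 90.1115, 'q': [-0.6165, 0.2157, 0.5086, 1.9659, -0.1259, 0.9884, 0.1181]}
n 11 rms px 1.35 pos [0.5152 0.0808 0.0706] yaw 99.89 nosedown -1.81 roll -1.94 nose z 0.0727 tail z 0.0686
```

>>> {"api": "send_path", "payload": {
  "deltas": [
    {"dz": -0.001},
    {"dz": -0.001},
    {"dz": -0.001},
    {},
    {}
  ]
}}

```text
time: 15.25
ee_pos: [0.5205, 0.0381, 0.0879]
tcp_rot: [0.002, 0.646, 0.763, -0.0]
contact_force: [3.2, -7.4, -3.4]
width: 0.0587
finger_force: 87.9
```

>>> {"api": "send_path", "payload": {
  "deltas": [
    {"dx": -0.001},
    {"dx": -0.001},
    {},
    {}
  ]
}}

```text
time: 15.58
ee_pos: [0.5205, 0.0378, 0.0878]
tcp_rot: [0.001, 0.646, 0.763, 0.0]
contact_force: [3.9, -5.3, -3.6]
width: 0.0587
finger_force: 88.1
```

```bash
python3 snap.py 13 wrist scene
```

Run:
```python
from pose import *
pose(load("wrist13"),(200,0,440,340),G(.513,.08,.07,99.6,0))
a=crop("wrist13",160,0,480,330,1.6);b=crop("scene13",240,180,360,270,6.4)
print(a.shape);cv2.imwrite("pics/c13.png",cv2.resize(b,(768,576)))
```

```text
{'time': 15.6833, 'ee_pos': [0.5206, 0.0378, 0.0879], 'tcp_rot': [0.0009, 0.6461, 0.7633, 0.0001], 'contact_force': [3.5052, -4.647, -3.1618], 'moment': [-1.4692, -1.0388, -0.3306], 'width': 0.0587, 'finger_force': 88.1455, 'q': [-0.6146, 0.2138, 0.5109, 1.9644, -0.1229, 0.9922, 0.1198]}
n 11 rms px 1.55 pos [0.5158 0.0775 0.0717] yaw 99.75 nosedown -0.92 roll -2.21 nose z 0.0727 tail z 0.0706
(528, 512, 3)
```

View pics/c13.png

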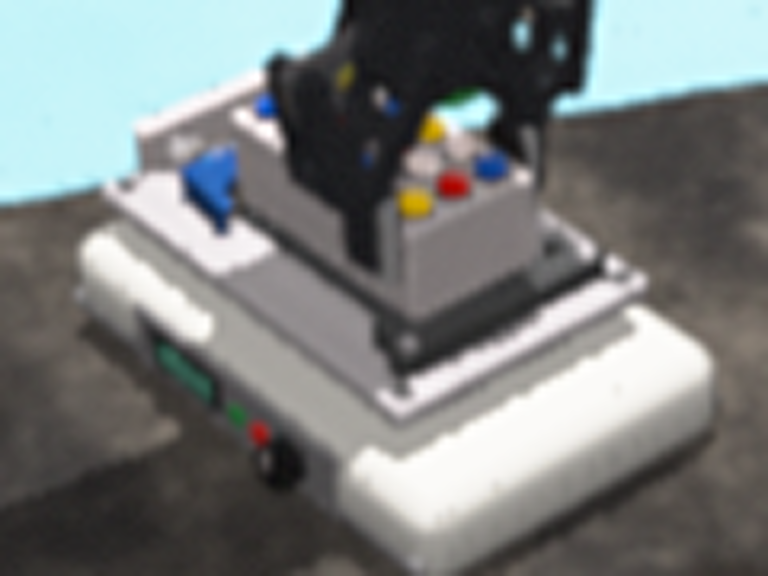

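The picture shows the block flat between the stop and the jaw, with the stop's lip over its tail flange at about (405,340). I'll release and lift.

>>> {"api": "send_path", "payload": {
  "deltas": [
    {"dz": 0.001},
    {},
    {},
    {},
    {}
  ],
  "finger_gap": 0.075
}}

```text
time: 16.1
ee_pos: [0.5198, 0.039, 0.0867]
tcp_rot: [-0.0, 0.645, 0.764, 0.0]
contact_force: [0.1, 0.1, 0.0]
width: 0.075
finger_force: 0.0
```

>>> {"api": "send_path", "payload": {
  "deltas": [
    {},
    {"dz": -0.01},
    {"dz": -0.03},
    {"dz": -0.03},
    {"dz": -0.03},
    {"dz": -0.03},
    {},
    {},
    {}
  ]
}}

```text
time: 16.85
ee_pos: [0.5196, 0.0386, 0.2167]
tcp_rot: [-0.0, 0.646, 0.764, 0.0]
contact_force: [-0.2, -0.6, -0.7]
width: 0.075
finger_force: 0.0
```

```bash
python3 snap.py 14 wrist scene
```

Run:
```python
from pose import *
B=pose(load("wrist14"),(200,0,440,340),G(.515,.0775,.07,99.6,0))
a=crop("wrist14",200,0,440,290,2.05);b=crop("scene14",250,180,350,270,4)[:, :300*1]
c=np.zeros((594,792,3),np.uint8);c[:min(594,a.shape[0]),:a.shape[1]]=a[:594];c[:b.shape[0],a.shape[1]:a.shape[1]+b.shape[1]]=b[:,:792-a.shape[1]];cv2.imwrite("pics/c14.png",c)
```

```text
{'time': 16.95, 'ee_pos': [0.5191, 0.0385, 0.2157], 'tcp_rot': [-0.0005, 0.6457, 0.7636, -0.0007], 'contact_force': [-0.325, -0.2595, -0.4635], 'moment': [0.0091, 0.015, 0.0197], 'width': 0.0749, 'finger_force': 0.0, 'q': [-0.6509, 0.0736, 0.521, 1.82, -0.0382, 1.2597, 0.0476]}
n 11 rms px 0.3 pos [0.5155 0.0776 0.0725] yaw 99.84 nosedown -0.3 roll -1.82 nose z 0.0728 tail z 0.0721
```

View pics/c14.png

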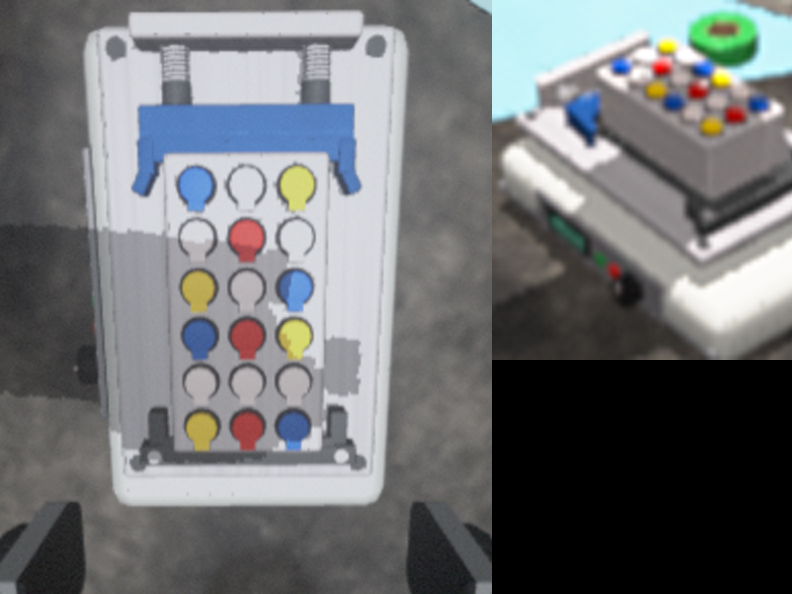

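The picture shows the block seated squarely between the jaw (blue, rows 104–160) and the black stop (row 455), with the springs compressed and the gripper clear. I'll check the jaw travel and the small apparent roll.

```bash
python3 snap.py 15 top
```

Run:
```python
from pose import *
def blue(s,x0,x1,y1):
    h=cv2.cvtColor(s["color"],cv2.COLOR_RGB2HSV);H,S,V=[h[...,i].astype(int) for i in range(3)]
    m=np.zeros(H.shape,bool);m[:y1,x0:x1]=((H>100)&(H<125)&(S>130))[:y1,x0:x1];return m
c=np.array([np.cos(np.radians(99.75)),np.sin(np.radians(99.75))])
for n,y1 in(("wrist6",60),("wrist7",60),("wrist14",100)):
    s=load(n);m=blue(s,*((200,440) if n!="wrist14" else (255,385)),y1)
    p=np.argwhere(m)[:,::-1];l=p[p[:,0]<p[:,0].min()+8];r=p[p[:,0]>p[:,0].max()-8]
    t=np.array([l[l[:,1].argmax()],r[r[:,1].argmax()]],float)+[0,.5]
    W=onz(s,t,.086)[:,:2];print(n,t.tolist(),"tip along nest x",(W-[.5145,.078])@c)
s=load("wrist14");g=s["color"].astype(int).sum(2)
for u in(277,364):
    print(u,[(v,int(g[v,u])) for v in range(190,216,1)])
```

```text
{'time': 17.0, 'ee_pos': [0.5192, 0.0385, 0.2156], 'tcp_rot': [-0.0005, 0.6457, 0.7636, -0.0009], 'contact_force': [0.1272, -0.5252, -0.0164], 'moment': [0.0129, -0.0021, -0.0291], 'width': 0.0752, 'finger_force': 0.0, 'q': [-0.6508, 0.0739, 0.521, 1.82, -0.0382, 1.2596, 0.0477]}
wrist6 [[234.0, 47.5], [400.0, 43.5]] tip along nest x [0.04104283 0.04260532]
wrist7 [[227.0, 38.5], [412.0, 35.5]] tip along nest x [0.04092532 0.04180538]
wrist14 [[269.0, 94.5], [371.0, 92.5]] tip along nest x [0.04374975 0.0449658 ]
277 [(190, 454), (191, 447), (192, 455), (193, 452), (194, 453), (195, 451), (196, 443), (197, 414), (198, 315), (199, 203), (200, 181), (201, 200), (202, 234), (203, 245), (204, 240), (205, 244), (206, 241), (207, 231), (208, 233), (209, 235), (210, 236), (211, 239), (212, 234), (213, 236), (214, 231), (215, 228)]
364 [(190, 467), (191, 467), (192, 563), (193, 633), (194, 641), (195, 638), (196, 583), (197, 431), (198, 277), (199, 216), (200, 252), (201, 305), (202, 347), (203, 353), (204, 352), (205, 355), (206, 355), (207, 343), (208, 353), (209, 354), (210, 350), (211, 350), (212, 348), (213, 346), (214, 347), (215, 342)]
```

The jaw reads about 2.9 mm back from rest (3 expected when clamped). The block is flat and at the nest, and the gripper is clear.

```bash
python3 -c "
from bench import bot
print(bot.sign_off())"
```

```text
the job is handed in; nothing more can be done
None
```

The tube block is clamped flat on the mixer under both lips, with the jaw measured about 3 mm back. It went in nose-down, the gripper is open and clear, the bottle, timer and tape were not handled, and I handed the job in at about 17 s.

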